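# Hold a reading lens at focal height over a cutting die

## Robot

A 7-joint arm with a two-finger parallel gripper is mounted at the origin on the work surface. World frame = base frame: x ahead of the robot, y to its left, z up, the work surface at z = 0. Lengths are in mm, angles in rad, forces in N, time in s.
With the tool pointing down it reaches from about 400 to 875 mm from the base axis. Payload 6.5 kg.
Tool frame: the origin (TCP) lies on the centre line of the jaws, within the pads' length; the fingertips stand 14 mm ahead of it and the grasp point (between the pads) lies 5 mm behind it; y points along the fingers, x is the direction in which the jaws open and shut, and the axes are right-handed (so a half turn about y gives the same grasp; the last joint's range is limited). The gripper opens to 88 mm and grips with 3 to 60 N. Pads are 18 mm wide; open, the fingers measure 123 mm over their backs; the gripper's body (75 mm by 187 mm) begins 45 mm behind the grasp point.
Start: joints at [1.281, 0.536, -0.004, 1.538, 0.003, 1.067, -0.071], TCP at [144.256, -633.783, 252.716] pointing down, gripper open.
Joint ranges: [-2.7, 2.7], [-0.37, 2.16], [-1.27, 1.26], [0.24, 2.4], [-1.31, 4.45], [0.19, 1.91], [-2.76, 2.76]. Speed limits (rad/s): [2.39, 2.39, 3.14, 3.14, 3.14, 3.14, 3.14].

## Interface

Orientations are given as a unit quaternion [x, y, z, w].
In Python, from workcell import monitor, vision, job gives the robot as it stands.
- The arm moves only by the tool drive_tool, never from a script. Its argument "plan" is one flat list of numbers, 5 for each row, row after row: the opening, from 0 (shut) to 1 (fully open), then the shift along the world's x, y, z in m, then the turn about the world's z in rad. In form: [gripper, dx, dy, dz, turn, gripper, dx, dy, dz, turn, ...]. A call has 1 to 20 rows; each row shifts and turns the commanded pose from where the row before left it; what a row does not reach is not made up. A row lasts 1/10 s, in which the tool goes at most 50 mm and 8.59 degrees, less where a joint would pass 70% of its speed; a pose out of reach is approached as far as the arm can. A call with a gripper value outside its range is refused whole. The fingers move at their own pace and stop on an object; "squeeze" is the grip in N (left out, the last holds). Time passes only in rows, so rows that do not move let the fingers close. It gives the time, the measured TCP pose, the force and the opening at its end, in the units of the state.
- monitor.sense(): the state, without advancing time (a new reading comes with each control period).
- vision.read_camera(name): name is "scene" or "top" or "wrist"; returns a dict with "image" (400x640x3 uint8, red, green, blue), "K" (3x3 intrinsics, pixels), "distortion" ([k1, k2, p1, p2, k3] as OpenCV has them; the pictures are not rectified), "R" (3x3) and "t" (3): a world point X has camera coordinates R X + t. Camera axes: x right, y down, z forward; pixel columns grow to the right and rows downward; lengths in mm; the calibration is good to about 2 mm. A picture is of the moment at which its call begins. There is no depth.
- job.hand_in(): hands the job in, once; it reports no verdict.
The state is a dict: "time_s": time; "joint_pos": joint angles; "qvel": joint speeds; "effort": joint torques, N m; "tcp_pos": TCP position; "ee_rot": TCP orientation; "force": force on the tool from outside, world axes, zero at the start; "wrist_torque": the same for the moment, N m; "gripper_width": finger opening in mm.
Only numpy, scipy, OpenCV 4.12 (cv2) and the standard library are available. Lean on these libraries where they do the work, as an engineer would, in place of code of your own. Each camera call takes 0.05 s, during which the arm holds its last target. There are 200 camera calls.

## Task

The small strap-tip cutting die, the one with a rounded end, is to be checked for nicks: pick the reading lens up by its handle from the pile of pattern boards and hold it level over that die, so that the whole die lies under the glass, at the lens's focal height, which is marked by the arm of the heel-height gauge: the rim level with the arm. Do not knock the gauge or shift its arm, and leave the dies and the other things on the bench where they are. Finish while still holding the lens there, level and steady; do not put it down.

Things in the scene. Friction and masses are not known exactly. Their poses are not given: they have to be found in the camera images.
- lens: Reading lens, 160 g: clear glass 80 mm across in a steel rim 100 mm across, 10 mm thick; starts lying flat on the pile, handle out over its edge. Origin: centre of the glass, mid-thickness. z up; the handle points along its -x: thin neck from 50 mm, then black flat-sided handle from 66 to 170 mm from the centre, 20 mm wide (y), 14 mm thick (z), its middle line level with the origin.
- lens_grip (a point): Point on the middle line of the lens's handle, 90 mm from the centre of the glass; about 37 mm above the bench at the start, with free space under it and on both sides.
- pile: Pile of brown pattern boards, about 115 x 150 mm and 32 mm high, fixed; it lies at the left or the right of the work. Origin: underside, where the lens is roughly centred; its edge towards the lens's handle lies 48 mm from the origin. Own z is up.
- tip_die: The die to be checked: a small strap-tip cutting die of bent 3 mm band steel standing on the bench with its cutting edge up, 46 mm long (x), 30 mm wide (y), 32 mm high; one end (+x) is half-round, the other straight. Loose, 140 g. Origin: centre of its outline, at its underside.
- tab_die: Another cutting die, not to be checked: a plain oblong 64 mm long (x), 36 mm wide (y), 32 mm high with square corners, cutting edge up. Loose, 200 g. Origin: centre of its underside. The two dies stand left and right of the gauge, either way round.
- gauge: Heel-height gauge, fixed, beyond and between the dies: steel foot 80 x 60 x 14 mm, upright graduated blade 24 mm wide reaching 240 mm above the bench, and a slide with a flat arm pointing along the gauge's own -x (roughly towards the robot). Origin: centre of the foot's underside.
- gauge_tip (a point): End of the gauge's arm (12 mm wide, 4 mm thick), mid-thickness, 70 mm in front of the blade. Its height marks the focal height, where the origin of lens must be; 105 to 145 mm above the bench, different each time. Its z axis is up. The slide is held by a few newtons of friction.
- stapler: Black desk stapler, 165 x 40 mm, about 65 mm high, loose, to be left alone; on the side of the work where the pile is not. Origin: centre of its underside.
- hammer: Hammer lying at the far side of the bench, 240 mm long, loose, to be left alone. Origin: centre of its underside.
- weight: Round iron pattern weight with a knob, 72 mm in diameter, 64 mm high, loose, to be left alone. Origin: centre of its underside.
Mind the look-alikes: they are no part of the job. Of the things that look like the pile, take the one that is farthest to the robot's right at the start.

How it is judged (in metres and radians):
On the way:
1. the lens is lifted clear of the pile in the gripper (contact force between the fingers and lens above 1 N and contact force between lens and pile below 0.05 N and height (world z) of lens above 0.06 m), for 0.2 s.
At the end, for the whole second after the job is handed in: The gripper holds the lens by its handle, resting on nothing else and still; the glass's centre is within 12 mm (level) of the round-ended die's centre and 8 mm of the gauge arm's height, tilted under 0.12 rad; dies within 8 mm and gauge arm within 3 mm of their start (contact force between the fingers and lens above 1 N and distance between the grasp point and lens above 0.055 m and horizontal distance between lens and tip_die below 0.012 m and z of lens in the frame of gauge_tip between -0.008 and 0.008 m and angle between lens's own z axis and vertical below 0.12 rad and linear speed of lens below 0.02 m/s and angular speed of lens below 0.2 rad/s and contact force between lens and gauge below 0.1 N and contact force between lens and stapler below 0.1 N and contact force between lens and weight below 0.1 N and contact force between lens and tip_die below 0.1 N and contact force between lens and tab_die below 0.1 N and distance of each of tip_die, tab_die from where it was at the start of the episode below 0.008 m and distance of gauge_tip from where it was at the start of the episode below 0.003 m); the arm keeps its last pose, push and grip.
It fails at once if a die is shifted by more than 8 mm (distance of any of tip_die, tab_die from where it was at the start of the episode above 0.008 m).
It fails at once if the gauge's arm is shifted by more than 3 mm (distance of gauge_tip from where it was at the start of the episode above 0.003 m).
It fails at once if the gauge is knocked (more than 4 N) (contact force between any of the arm, the fingers, lens and gauge above 4 N).
It fails at once if the stapler, hammer or weight is shifted by more than 20 mm (distance of any of stapler, hammer, weight from where it was at the start of the episode above 0.02 m).
It also fails if it takes over 48 s, if anything falls off the work surface, if the arm or the gripper's body presses on something with over 40 N, if the wrist force passes 120 N, or if a joint passes its speed limit or range.

## Working session

There is one attempt and no reset: what is moved stays moved. The work goes in short steps, Python scripts to look and compute and a tool call to move; the robot and the scene stay as the last step left them, time stands still between calls to the robot, and variables do not carry over. Pictures are saved under pics/ and viewed, about 8 in all and at most 12, crops included, and the job is handed in when it is done.

Besides the shell and the picture viewer there is one more tool, called after "Call:" as name(argument=value, ...) on one line, values as JSON. drive_tool: Moves the arm, as the interface text tells. Its arguments: {"type":"object","properties":{"plan":{"type":"array","items":{"type":"number"}},"squeeze":{"type":"number"}},"required":["plan"]}

```bash
mkdir -p pics; cat > h.py <<'E'
import numpy as np, cv2
from workcell import monitor, vision, job
def cam(n):
    c=vision.read_camera(n); return {k:np.array(v) for k,v in c.items()}
def save(n,im,f=1):
    cv2.imwrite(n,cv2.resize(im[:,:,::-1].copy(),None,fx=f,fy=f,interpolation=cv2.INTER_CUBIC))
def ray(c,uv):
    p=cv2.undistortPoints(np.array([[uv]],float),c['K'],c['distortion'].astype(float))[0,0]
    R=c['R']; return -R.T@c['t'], R.T@np.array([p[0],p[1],1])
def onz(c,uv,z):
    o,d=ray(c,uv); return o+d*(z-o[2])/d[2]
def tri(ca,ua,cb,ub):
    o,d=ray(ca,ua);p,e=ray(cb,ub)
    s=np.linalg.lstsq(np.c_[d,-e],p-o,rcond=None)[0]
    a=o+d*s[0];b=p+e*s[1]; return (a+b)/2,np.linalg.norm(a-b)
def proj(c,X):
    return cv2.projectPoints(np.array([X],float),cv2.Rodrigues(c['R'])[0],c['t'].astype(float),c['K'],c['distortion'].astype(float))[0].ravel()
E
python3 - <<'E'
from h import *
import pickle
s=monitor.sense();print(s['time_s'],s['tcp_pos'],s['ee_rot'],s['joint_pos'])
d={}
for n in('scene','top','wrist'):
    d[n]=cam(n);save(f'pics/{n}0.png',d[n]['image']);print(n,-d[n]['R'].T@d[n]['t'],d[n]['R'][2])
pickle.dump(d,open('c0.pkl','wb'))
E
```

```text
0.0 [ 144.14820745 -633.22107464  251.84174185] [-0.55238031  0.44150525 -0.44051517  0.5530782 ] [ 1.28077826  0.53717979 -0.00446953  1.53884282  0.00259064  1.06728883
 -0.0712064 ]
scene [1096.51472913  869.92964987  940.2723795 ] [-0.43475092 -0.63920458 -0.63435726]
top [ 256.6230423    13.47704699 1273.551052  ] [ 0.22542107  0.01048632 -0.974205  ]
wrist [ 221.18482162 -615.72769543  382.99635676] [-0.29361233 -0.06467896 -0.95373394]
```

View pics/scene0.png

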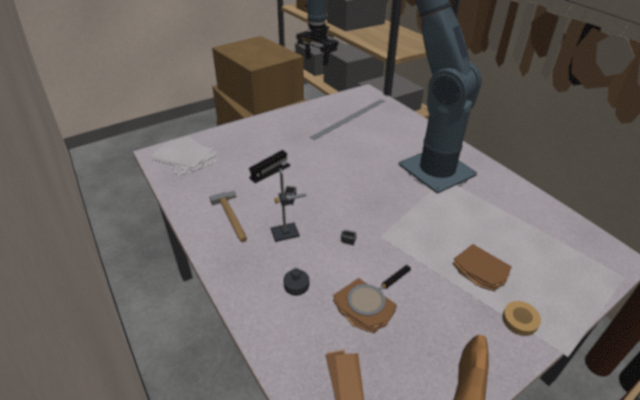

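View pics/top0.png

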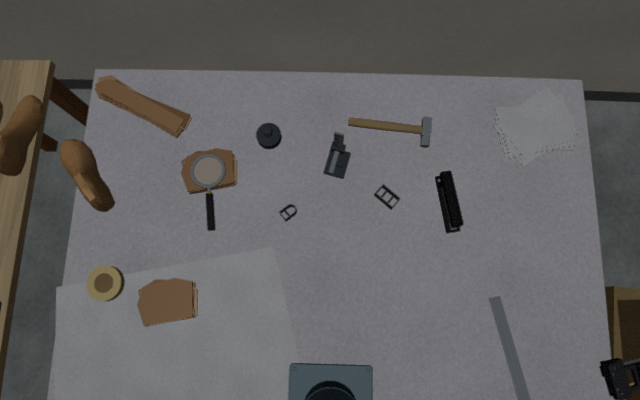

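Top view: lens on the pile at (209,170), handle to (211,228). Dies are at (288,212) and (387,197), the gauge at (338,160), the stapler at (449,202) and the weight at (268,135). There are two pile look-alikes: brown boards at (209,170) and at (168,302). The first is further to the robot's right and carries the lens, so it fits. Next I enlarge the dies and gauge to confirm.

```bash
python3 - <<'E'
from h import *
import pickle
d=pickle.load(open('c0.pkl','rb'))
t=d['top']['image'];s=d['scene']['image']
a=cv2.resize(t[120:240,170:420],None,fx=3.2,fy=3.2,interpolation=cv2.INTER_CUBIC)   # 800x384
b=cv2.resize(s[145:255,240:420],None,fx=4.4,fy=4.4,interpolation=cv2.INTER_CUBIC)
save('pics/c1.png',a);save('pics/c2.png',b)
E
```

```text
(no output)
```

View pics/c1.png

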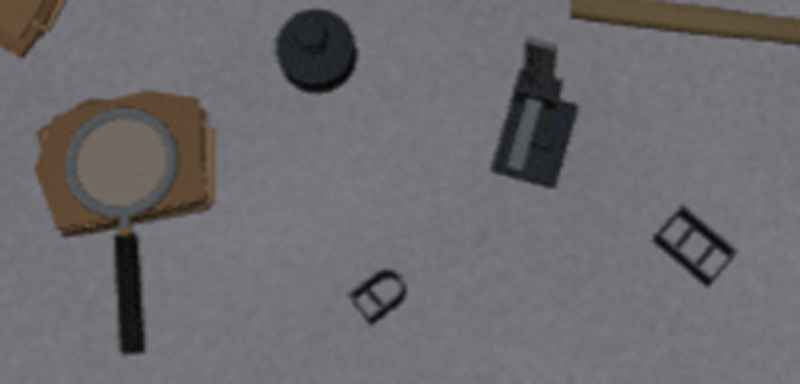

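View pics/c2.png

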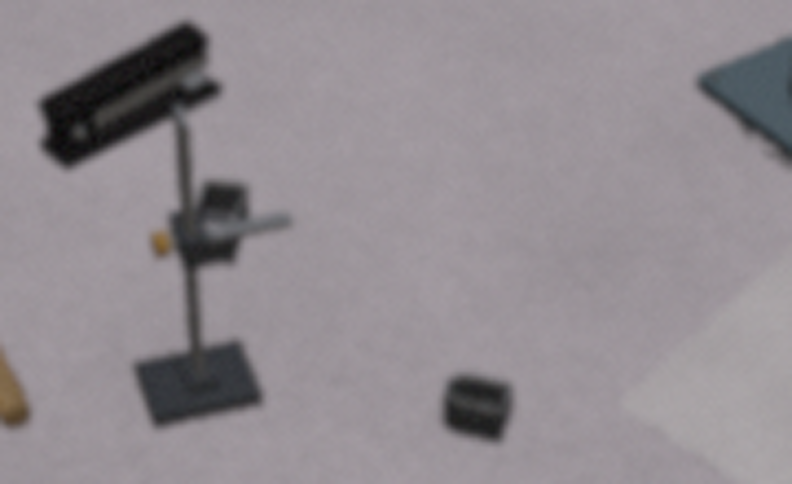

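Crop: the tip die (round end) is at top (288.8,212.5), and the square die with a crossbar at (387,197) is the tab die. Arm tip is at top (331,172.5) and scene (306,195).

```bash
python3 - <<'E'
from h import *
import pickle
np.set_printoptions(precision=1,suppress=True)
d=pickle.load(open('c0.pkl','rb'));T,S=d['top'],d['scene']
# black handle masks
def comp(c,box,thr=45):
    x0,y0,x1,y1=box;g=c['image'][y0:y1,x0:x1].max(2);m=(g<thr).astype(np.uint8)
    n,l,st,ce=cv2.connectedComponentsWithStats(m);i=1+np.argmax(st[1:,4])
    P=np.argwhere(l==i)[:,::-1]+[x0,y0];r=cv2.minAreaRect(P.astype(np.float32));return P.mean(0),r,st[i,4]
hT=comp(T,(195,185,225,240));hS=comp(S,(375,258,420,295));print(hT,hS)
print('handle mid (118 from centre)',tri(T,hT[0],S,hS[0]))
print('lens T z37',onz(T,(208.1,170.3),37),'z32..',tri(T,(208.1,170.3),S,(367,299)))
print('hand ends',onz(T,(209.4,193.1),37),onz(T,(211.6,230),37))
dT=comp(T,(275,198,302,226),75);dS=comp(S,(338,228,360,247),75);print(dT,dS)
print('tip_die', onz(T,dT[0],28),onz(T,dT[1][0],32),tri(T,dT[0],S,dS[0]))
print('tab', onz(T,(387.3,196.8),32))
print('gauge tip',tri(T,(331.2,172.3),S,(305.8,195.2)))
for z in (105,125,145): print(z,onz(T,(331.2,172.3),z),onz(S,(305.8,195.2),z))
print('blade top',onz(T,(339,133),240),'weight',onz(T,(268,133),64))
E
```

```text
(array([209.9, 211.6]), ((209.85409545898438, 211.16539001464844), (36.117027282714844, 6.674476623535156), 86.42366790771484), np.int32(241)) (array([396.6, 275.8]), ((396.760009765625, 275.6800231933594), (4.800000190734863, 28.400001525878906), 53.13010025024414), np.int32(137))
handle mid (118 from centre) (array([500.5, 340.3,  36.1]), np.float64(0.8428899007954423))
lens T z37 [617.5 355.5  37. ] z32.. (array([617.2, 356.8,  35.2]), np.float64(2.266067467363639))
hand ends [552.  346.2  37. ] [449.2 331.6  37. ]
(array([288.4, 211.7]), ((288.45947265625, 211.74322509765625), (11.741011619567871, 15.693431854248047), 54.46232223510742), np.int32(92)) (array([347.9, 237.2]), ((347.8235778808594, 237.20591735839844), (13.339459419250488, 11.641709327697754), 14.03624439239502), np.int32(151))
tip_die [507.3 125.8  28. ] [506.5 125.3  32. ] (array([510.9, 126.8,  12.7]), np.float64(1.2988605958819093))
tab [ 555.9 -145.7   32. ]
gauge tip (array([591.3,  11.6, 134.9]), np.float64(1.4744870586172476))
105 [600.6  11.1 105. ] [572.1 -19.5 105. ]
125 [594.7  11.1 125. ] [584.6   1.8 125. ]
145 [588.9  11.2 145. ] [597.2  23.1 145. ]
blade top [658.6  -4.8 240. ] weight [722.  189.8  64. ]
```

Tip die is near (507,126). Lens is at (617,356) with yaw about 0.135, so the grip point is about (528,343,36). The gauge tip triangulates at (591,12) with z about 135. Now I go round at a safe height.

Call:
drive_tool(plan=[1,0.0336,0.0253,0.007,-0.0089,1,0.0336,0.0253,0.007,-0.0089,1,0.0336,0.0253,0.007,-0.0089,1,0.0336,0.0253,0.007,-0.0089,1,0.0336,0.0253,0.007,-0.0089,1,0.0336,0.0253,0.007,-0.0089,1,0.0336,0.0253,0.007,-0.0089,1,0.0336,0.0253,0.007,-0.0089,1,0.0336,0.0253,0.007,-0.0089,1,0.0336,0.0253,0.007,-0.0089,1,0,0.042,0,0,1,0,0.042,0,0,1,0,0.042,0,0,1,0,0.042,0,0,1,0,0.042,0,0,1,0,0.042,0,0,1,0,0.042,0,0,1,0,0.042,0,0,1,0,0.042,0,0,1,0,0,0,0])

```text
time_s: 2.15
tcp_pos: [479.9, 3.5, 322.9]
ee_rot: [-0.534, 0.463, -0.462, 0.535]
force: [0.8, 0.3, -0.1]
gripper_width: 88.0
```

Call:
drive_tool(plan=[1,-0.004,0.042,0,0,1,-0.004,0.042,0,0,1,-0.004,0.042,0,0,1,0,0,0,0,1,0,0,0,0])

```text
time_s: 2.65
tcp_pos: [468.1, 123.2, 322.5]
ee_rot: [0.533, -0.465, 0.465, -0.533]
force: [0.6, -1.1, 0.1]
gripper_width: 88.4
```

```bash
python3 - <<'E'
from h import *
import pickle
c=cam('wrist');pickle.dump(c,open('w1.pkl','wb'));save('pics/w1.png',c['image'])
for X in [(507,126,32),(591,12,135),(618,356,37)]: print(X,proj(c,X))
E
```

```text
(507, 126, 32) [320.64312674 120.47955726]
(591, 12, 135) [465.08756309  53.676004  ]
(618, 356, 37) [126.75097484  -7.59217188]
```

View pics/w1.png

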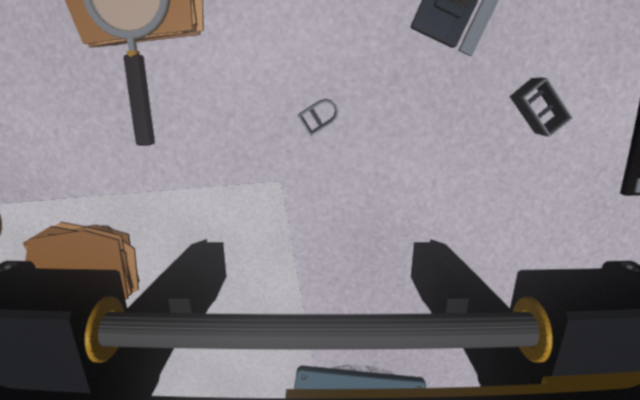

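The picture shows the die at (318,117) with its round end upper right, the arm tip at (466,52), and the handle from (134,55) to (145,145). All agree with the projections.

```bash
python3 - <<'E'
from h import *
import pickle
np.set_printoptions(precision=1,suppress=True)
d=pickle.load(open('c0.pkl','rb'));T,S=d['top'],d['scene'];W=pickle.load(open('w1.pkl','rb'))
def comp(c,box,thr):
    x0,y0,x1,y1=box;g=c['image'][y0:y1,x0:x1].max(2);m=(g<thr).astype(np.uint8)
    n,l,st,ce=cv2.connectedComponentsWithStats(m);i=1+np.argmax(st[1:,4])
    P=(np.argwhere(l==i)[:,::-1]+[x0,y0]).astype(np.float32);return P,cv2.minAreaRect(P)
P,r=comp(W,(290,90,348,142),125);print('die W',r,len(P))
q=np.array([onz(W,p,32)[:2] for p in P],np.float32);print('die @z32',cv2.minAreaRect(q))
print('die tri W-T',tri(W,r[0],T,(288.45,211.75)))
P,r=comp(W,(110,50,165,155),60);print('h W',r)
print('tri',tri(W,r[0],S,(396.7,275.7)),tri(W,r[0],T,(209.85,211.2)))
for z in(37,44):
  q=np.array([onz(W,p,z)[:2] for p in P],np.float32);b=cv2.minAreaRect(q);print(z,b);print(cv2.fitLine(q,2,0,.01,.01).ravel())
print('gauge tip WS',tri(W,(466,52.3),S,(305.8,195.2)),'WT',tri(W,(466,52.3),T,(331.2,172.3)))
save('pics/w1g.png',np.vstack([cv2.resize(W['image'][0:70,410:500],(720,560)[:2],interpolation=cv2.INTER_CUBIC)]))
E
```

```text
die W ((319.1085510253906, 114.57682037353516), (24.495695114135742, 36.00274658203125), 57.094757080078125) 349
die @z32 ((513.4569091796875, 128.7559814453125), (28.797283172607422, 42.5566520690918), 39.96352767944336)
die tri W-T (array([511.7, 128.1,   5.4]), np.float64(0.7020980432087102))
h W ((139.08285522460938, 99.35064697265625), (89.46334838867188, 17.4212703704834), 82.14668273925781)
tri (array([503.3, 341.1,  38.8]), np.float64(2.2279061049189104)) (array([502.9, 343.1,  31.4]), np.float64(2.2575317530359853))
37 ((502.8477478027344, 341.34112548828125), (101.07487487792969, 20.951435089111328), 8.001852989196777)
[  1.    0.1 509.4 342.1]
44 ((503.5798645019531, 337.86224365234375), (99.37632751464844, 20.59937858581543), 8.001849174499512)
[  1.    0.1 510.  338.6]
gauge tip WS (array([591.6,  12.4, 135.7]), np.float64(1.4851633162817266)) WT (array([592.3,  11.1, 133.9]), np.float64(0.2701614737375361))
```

Call:
drive_tool(plan=[1,0.0124,0.0442,0,0,1,0.0124,0.0442,0,0,1,0.0124,0.0442,0,0,1,0.0124,0.0442,0,0,1,0.0124,0.0442,0,0,1,0,0,-0.045,0,1,0,0,-0.045,0,1,0,0,-0.045,0,1,0,0,-0.045,0,1,0,0,0,0,1,0,0,0,0])

```text
time_s: 3.8
tcp_pos: [531.2, 342.8, 143.1]
ee_rot: [0.533, -0.466, 0.466, -0.532]
force: [0.3, 0.9, 0.1]
gripper_width: 88.3
```

```bash
python3 - <<'E'
from h import *
import pickle
np.set_printoptions(precision=1,suppress=True)
c=cam('wrist');pickle.dump(c,open('w2.pkl','wb'));save('pics/w2.png',c['image'])
print(monitor.sense()['tcp_pos'])
for X in [(530,345,37),(619,358,42),(451,334,37)]: print(X,proj(c,X))
E
```

```text
[532.  344.  144.8]
(530, 345, 37) [315.4 201.4]
(619, 358, 42) [313.3  69.1]
(451, 334, 37) [316.2 296.8]
```

View pics/w2.png

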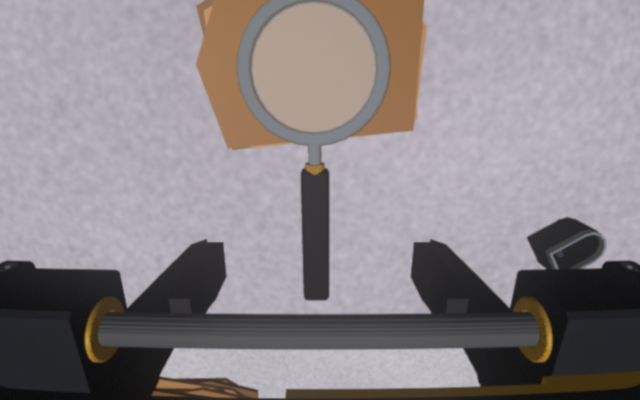

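Lens centre is at (314,67) and handle end at (316,299), matching the predictions within 2 px. I descend and grip.

Call:
drive_tool(plan=[1,-0.001,0.0005,-0.035,0,1,0,0,-0.035,0,1,0,0,-0.025,0,1,0,0,-0.016,0,1,0,0,0,0,0.2,0,0,0,0,0.1,0,0,0,0,0.1,0,0,0,0,0.1,0,0,0,0,0,0,0,0,0,0,0,0,0,0,0,0,0,0,0,0,0,0,0,0,0,0,0,0,0], squeeze=50)

```text
time_s: 5.25
tcp_pos: [529.2, 344.7, 31.6]
ee_rot: [0.533, -0.465, 0.465, -0.533]
force: [-0.2, -0.8, 0.8]
gripper_width: 19.3
```

Gripped at about 20 mm, which is the handle width. Now I lift slowly to TCP z of about 150.

Call:
drive_tool(plan=[0,0,0,0.005,0,0,0,0,0.01,0,0,0,0,0.015,0,0,0,0,0.02,0,0,0,0,0.02,0,0,0,0,0.02,0,0,0,0,0.02,0,0,0,0,0.01,0,0,0,0,0,0,0,0,0,0,0,0,0,0,0,0])

```text
time_s: 6.35
tcp_pos: [528.7, 344.2, 150.7]
ee_rot: [0.533, -0.465, 0.465, -0.532]
force: [0.4, 0.1, -1.4]
gripper_width: 18.8
```

```bash
cat > ln.py <<'E'
from h import *
np.set_printoptions(precision=1,suppress=True)
def rim(c,X0):
    "hull-fit ellipse of the glass disc near the expected point, by edge rays"
    u=proj(c,X0); return u
E
python3 - <<'E'
from h import *
import pickle
np.set_printoptions(precision=3,suppress=True)
s=monitor.sense();print(s['tcp_pos'],s['force'],s['gripper_width'],s['ee_rot'])
d={}
for n in('scene','top','wrist'): d[n]=cam(n)
pickle.dump(d,open('c3.pkl','wb'))
t=s['tcp_pos'];X=t+[89,12.5,5]
for n in d: print(n,proj(d[n],X),proj(d[n],t+[0,0,5]))
w=cv2.resize(d['wrist']['image'],(480,300));sc=cv2.resize(d['scene']['image'][210:320,310:460],(409,300),interpolation=cv2.INTER_CUBIC)[:,:320]
save('pics/l3.png',np.hstack([w,sc]))
E
```

```text
[528.678 344.211 150.664] [ 0.373  0.145 -1.419] 18.768268887052308 [ 0.533 -0.465  0.465 -0.532]
scene [370.263 268.188] [395.095 250.54 ]
top [196.066 156.889] [197.745 190.847]
wrist [318.378  52.744] [319.387 284.94 ]
```

View pics/l3.png

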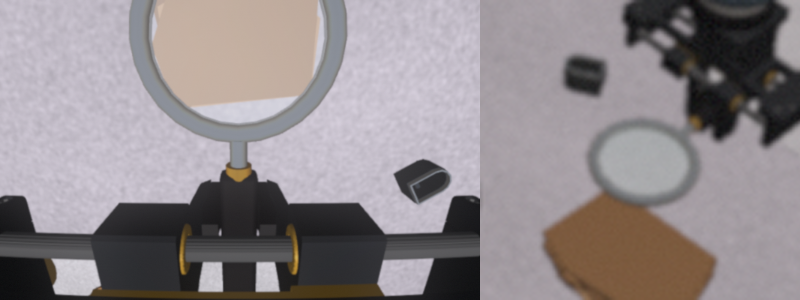

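Lens is held clear. In the scene crop its centre is near (370,269) against a predicted (370,268). I measure its tilt next.

```bash
cat > ln.py <<'E'
from h import *
from scipy.optimize import least_squares
np.set_printoptions(precision=3,suppress=True)
def edge(c,X,yaw):
    "outer rim pixels: strongest dark->light step along rays about the predicted rim"
    g=cv2.GaussianBlur(c['image'],(3,3),0).astype(np.float32).mean(2); out=[]
    for a in np.arange(0,2*np.pi,np.pi/36):
        if abs((a-yaw-np.pi+np.pi)%(2*np.pi)-np.pi)<.45: continue
        rs=np.arange(43,60,.25);dr=np.array([np.cos(a),np.sin(a),0])
        p=np.array([proj(c,X+dr*r) for r in rs]).astype(np.float32)
        if p.min()<2 or p[:,0].max()>637 or p[:,1].max()>397: continue
        v=cv2.remap(g,p[:,0].reshape(1,-1),p[:,1].reshape(1,-1),1).ravel()
        w=max(2,int(1.5/np.hypot(*(p[1]-p[0]))));k=v[2*w:]-v[:-2*w];i=np.argmax(k)+w
        if k.max()>12: out.append(p[i])
    return np.array(out)
def fitpose(cs,X,yaw,R=50):
    "circle of radius 50: centre + normal, to edge rays of all cameras"
    E=[(c,edge(c,np.array(X,float),yaw)) for c in cs]; print([len(e) for _,e in E])
    rays=[(ray(c,u),) for c,e in E for u in e]
    O=np.array([r[0][0] for r in rays]);D=np.array([r[0][1] for r in rays]);D/=np.linalg.norm(D,axis=1)[:,None]
    def f(q):
        n=np.array([q[3],q[4],1]);n/=np.linalg.norm(n)
        s=((q[:3]-O)@n)/(D@n);P=O+D*s[:,None]
        return np.linalg.norm(P-q[:3],axis=1)-R
    r=least_squares(f,[*X,0,0],loss='soft_l1');q=r.x
    print('centre',q[:3],'normal xy',q[3:],'tilt',np.hypot(*q[3:]),'med res',np.median(abs(f(q))));return q
E
python3 - <<'E'
from ln import *
import pickle
d=pickle.load(open('c3.pkl','rb'));t=np.array([528.7,344.2,150.7]);X=t+[89,12.5,5]
for k in(['wrist'],['scene'],['top'],['wrist','scene','top'],['scene','top']): print(k);fitpose([d[n] for n in k],X,.14)
E
```

```text
['wrist']
[32]
centre [619.16  357.555 154.614] normal xy [0.039 0.013] tilt 0.041270073155469864 med res 0.0828886773885742
['scene']
[53]
centre [624.157 361.194 162.281] normal xy [0.041 0.03 ] tilt 0.05075939787279728 med res 0.3350222777398386
['top']
[23]
centre [ 210.704   29.803 1262.374] normal xy [0.579 2.312] tilt 2.3832182438163394 med res 2.056879111478338e-10
['wrist', 'scene', 'top']
[32, 53, 23]
centre [619.573 357.029 154.926] normal xy [0.089 0.026] tilt 0.09315051669438516 med res 0.6085137402150664
['scene', 'top']
[53, 23]
centre [619.036 355.937 153.968] normal xy [0.057 0.042] tilt 0.07076331126308125 med res 0.4824300846001819
```

Call:
drive_tool(plan=[0,-0.004,-0.009,0,0,0,-0.009,-0.019,0,0,0,-0.012,-0.025,-0.002,0,0,-0.012,-0.025,-0.002,0,0,-0.012,-0.025,-0.002,0,0,-0.012,-0.025,-0.002,0,0,-0.012,-0.025,-0.002,0,0,-0.012,-0.025,-0.002,0,0,-0.009,-0.02,-0.002,0,0,-0.009,-0.018,-0.003,0,0,-0.006,-0.014,-0.0025,0,0,0,0,0,0,0,0,0,0,0,0,0,0,0,0,0,0,0,0,0])

```text
time_s: 8.0
tcp_pos: [420.8, 115.8, 132.4]
ee_rot: [-0.532, 0.465, -0.465, 0.533]
force: [-0.8, 0.4, -1.9]
gripper_width: 19.1
```

```bash
python3 - <<'E'
from ln import *
import pickle
s=monitor.sense();t=s['tcp_pos'];print(t,s['gripper_width'],s['ee_rot'])
d={n:cam(n) for n in('scene','top','wrist')};pickle.dump(d,open('c4.pkl','wb'))
X=t+[90.5,13.4,4]
for k in(['wrist'],['scene'],['wrist','scene','top']): print(k);q=fitpose([d[n] for n in k],X,.14)
W=d['wrist'];print('exp die px',proj(W,(510,127,32)))
for n in d: print(n,proj(d[n],X),proj(d[n],(510,127,32)),proj(d[n],(591.5,12,135)))
w=cv2.resize(W['image'],(480,300));u=proj(d['scene'],X).astype(int)
sc=cv2.resize(d['scene']['image'][u[1]-60:u[1]+60,u[0]-64:u[0]+64],(320,300),interpolation=cv2.INTER_CUBIC)
save('pics/l4.png',np.hstack([w,sc]))
E
```

```text
[420.76  115.773 132.398] 19.09616450441079 [-0.532  0.465 -0.465  0.533]
['wrist']
[32]
centre [510.497 128.429 136.453] normal xy [ 0.012 -0.006] tilt 0.013559252749455455 med res 0.12330805391677302
['scene']
[62]
centre [520.164 138.249 147.122] normal xy [0.028 0.036] tilt 0.04559365537225517 med res 0.3517110026004673
['wrist', 'scene', 'top']
[32, 62, 39]
centre [512.674 129.403 137.38 ] normal xy [0.047 0.039] tilt 0.061348147865127475 med res 0.650638577222665
exp die px [319.936  67.281]
scene [350.52  207.119] [348.668 232.675] [305.552 195.191]
top [283.689 201.59 ] [287.912 210.465] [330.871 172.404]
wrist [315.332  46.901] [319.936  67.281] [ 690.386 -134.651]
```

View pics/l4.png

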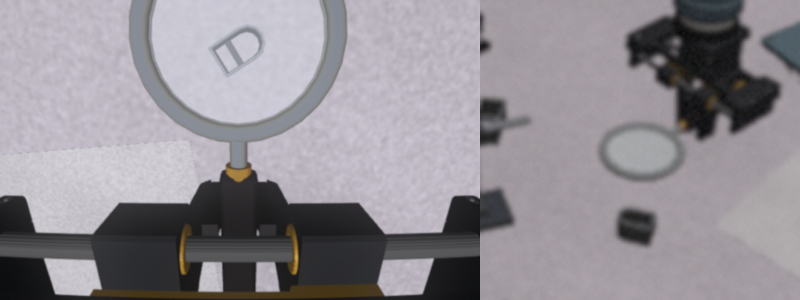

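The wrist view shows the die through the glass at about (315,66), fully inside the rim. I refine the die centre from this view and compare heights with the arm.

```bash
python3 - <<'E'
from ln import *
import pickle
d=pickle.load(open('c4.pkl','rb'));W=d['wrist'];x0,y0,x1,y1=265,22,365,112
g=W['image'][y0:y1,x0:x1].mean(2);bg=np.median(g)
m=(g<bg-22).astype(np.uint8);n,l,st,_=cv2.connectedComponentsWithStats(m);i=1+np.argmax(st[1:,4])
P=np.argwhere(l==i)[:,::-1]+[x0,y0];print(len(P),P.min(0),P.max(0),bg)
for z in(28,32):
    q=np.array([onz(W,p,z)[:2] for p in P],np.float32);print(z,cv2.minAreaRect(q))
w1=pickle.load(open('w1.pkl','rb'))
r=cv2.minAreaRect(P.astype(np.float32))[0];print(r,'tri w4-w1',tri(W,r,w1,(319.1,114.6)))
T=pickle.load(open('c0.pkl','rb'))['top'];print(tri(W,r,T,(288.45,211.75)))
# heights: same scene camera, lens rim centre from wrist/top rays vs arm tip
S=d['scene'];e=edge(S,np.array([511,129,136.]),.14);c=cv2.fitEllipse(e.astype(np.float32))[0]
eT=edge(d['top'],np.array([511,129,136.]),.14);cT=cv2.fitEllipse(eT.astype(np.float32))[0];print(c,cT)
print('lens S-T',tri(S,c,d['top'],cT));print('tip S-T',tri(S,(305.8,195.2),d['top'],(331.2,172.3)))
E
```

```text
1581 [279  34] [352 102] 204.0
28 ((511.6847229003906, 127.72592163085938), (28.916563034057617, 44.5202522277832), 39.60625457763672)
32 ((511.4642028808594, 127.70286560058594), (28.42512321472168, 43.76365661621094), 39.60622024536133)
(319.2188720703125, 64.161376953125) tri w4-w1 (array([512.536, 128.182,  17.82 ]), np.float64(0.8045246870867847))
(array([513.578, 128.189,  -2.599]), np.float64(0.6670813835025183))
(350.05780029296875, 207.478271484375) (284.19854736328125, 200.5919647216797)
lens S-T (array([513.414, 128.6  , 135.812]), np.float64(1.5917744907544658))
tip S-T (array([591.252,  11.636, 134.856]), np.float64(1.47448705861725))
```

Call:
drive_tool(plan=[0,0,0,-0.001,0,0,0,0,0,0,0,0,0,0,0,0,0,0,0,0,0,0,0,0,0,0,0,0,0,0,0,0,0,0,0,0,0,0,0,0])

```text
time_s: 8.95
tcp_pos: [420.3, 114.7, 131.2]
ee_rot: [0.533, -0.465, 0.465, -0.533]
force: [0.7, -0.1, -0.7]
gripper_width: 19.1
```

```bash
python3 - <<'E'
from ln import *
s=monitor.sense();t=s['tcp_pos'];print(t,abs(s['qvel']).max(),s['gripper_width'])
q=fitpose([cam('wrist')],t+[90.5,13.4,4],.14)
if np.hypot(q[0]-511.5,q[1]-127.7)<5 and abs(q[2]-135)<4: job.hand_in();print('handed in')
E
```

```text
[420.251 114.703 131.209] 0.0009882497076536235 19.133276068276768
[32]
centre [510.386 128.018 135.438] normal xy [0.019 0.016] tilt 0.025122785303995768 med res 0.07429634235770521
the job is handed in; nothing more can be done
handed in
```

I picked the lens up by its handle, lifted it clear of the right-hand pile, and held it over the round-ended strap-tip die at the gauge arm's height. I handed the job in at about 9 s with the lens still held there. The hand-in reports no verdict.

**Last checks, from the wrist camera:**

| | Measured (mm) | Limit |
|---|---|---|
| Lens centre | (510.4, 128.0, 135.4) | – |
| Die centre | (511.5, 127.7) | level offset about 1 mm, limit 12 mm |
| Gauge arm height | about 135 | height offset about 0.5 mm, limit 8 mm |
| Lens tilt | about 0.025 rad | 0.12 rad |

The arm was still (joint speeds under 0.001 rad/s), and the fingers were closed at about 19 mm on the handle. The whole die showed inside the glass.

**Where checks disagreed:**
- **Lens position:** fitting the rim in the scene camera alone put the lens about 10 mm off in each axis. I took that as a weak single-view fit. Triangulating the lens from the scene and top cameras gave (513, 129, 136), close to the wrist fit.
- **Die position:** the first top-camera estimate was about 5 mm off in x. Two-view die heights came out low (−3 to 18 mm), so I used the given 32 mm height for the die's plane.
- **Dies and gauge arm:** I saw no sign that they moved and felt no contact force, but I did not measure the tab die or the other objects again at the end.

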